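# Dial the code on the knife case by the hob and draw its bolt

## Task

Unlock the grey knife case beside the hob: roll its three black thumbwheels, one by one, to the code 4-2-3 (wheel 1 on four pips, wheel 2 on two, wheel 3 on three; wheel 1 is the leftmost as seen from the robot) without spoiling a neighbour you have set. Then push the steel bolt by its upright tab to the robot's right until it is fully open, and take the hand off. Press gently, as a fingertip would, and leave the things standing round about where they are.

Things in the scene. Friction and masses are not known exactly. Their poses are not given: they have to be found in the camera images.
- case: Fixed grey metal knife case, 170 (x) x 210 (y) x 60 mm high, its top face the deck; origin at the centre of its underside; at yaw 0 its x axis points away from the robot and its y axis to the robot's left. Three thumbwheels stand half-sunk in the deck at case x +22 mm, y +46 (wheel 1), 0 (wheel 2), -46 mm (wheel 3). A push of over 25 N by the robot on any part of it is rough.
- crest1 (a point): Nominal top of wheel 1's rim: case x +22, y +46, 80 mm above the table (20 above the deck), axes as the case. Fixed to the case, does not follow the wheel. The wheels are worn: each rides at a height of its own, anywhere from 6 mm below to 6 mm above its crest point; this is not measured and must be felt for.
- crest2 (a point): The same for wheel 2 (case x +22, y 0). Every wheel: black plastic, radius 36 mm, 16 mm wide, axle along case y, smooth to the touch. Pressed down, it gives way on a spring of 5 N/mm for 3 mm (15 N) and then stands hard on its stop.
- crest3 (a point): The same for wheel 3 (case x +22, y -46). Every wheel needs about 3 N along its rim to roll and rubs on a finger with a friction coefficient somewhere around 1, so press it by some 5 to 12 N while the finger drags across its crest along case x; it stays where it is left.
- wheel1 (a joint): Turn of wheel 1 in rad, -0.95 to 0.95 (stops); grows as its top moves to case +x, away from the robot. A white line across the rim shows the number: beside the slot a row of marks has 1 pip (nearest the robot) to 5 pips (farthest). Number n is at (n - 3) x 0.4, so 4 = +0.4. The bolt surely passes within 0.15 of the code.
- wheel2 (a joint): The same for wheel 2 (its code number 2 is at -0.4).
- wheel3 (a joint): The same for wheel 3 (its code number 3 is at 0).
- bolt (a joint): Travel of the bolt in m: 0 locked, 0.022 fully open (hard stop); grows toward the case's -y (the robot's right). Slides with about 3 N of friction; while any wheel is off its code an inner gate stops it after about 3 mm.
- tab (a point): Top centre of the bolt's upright steel tab (12 mm in x, 16 mm in y, 28 mm tall above the bolt bar, its top 34.5 mm above the deck), at case x -56, y +12 mm when locked; moves with the bolt. The bar is 14 mm wide and 6 mm high and runs along y, 160 mm long; guides (10 mm high) stand over it at case y -85 and +60, a keeper (12 mm high) at +94 mm.
- salt: White open salt bowl, 64 mm across, 42 mm high, standing beside the case; leave it. Origin: centre of underside.
- timer: White domed kitchen timer, 60 mm across, 58 mm high, standing near the case; leave it. Origin: centre of underside.
- mill: Dark wooden pepper mill, 52 mm across, 138 mm tall; leave it. Origin: centre of underside.
- kettle: Gooseneck steel kettle on the wooden cutting board, 140 mm across, 130 mm tall; leave it. Origin: centre of underside.
- gourd: Mustard-yellow lidded ceramic gourd on the board, 92 mm across, 110 mm tall; leave it. Origin: centre of underside.
- jar: Glass jar with clip lid on the board, 84 mm across, 128 mm tall; leave it. Origin: centre of underside.
- dispenser: Slim white plastic push dispenser on the board, 48 mm across, 158 mm tall; leave it. Origin: centre of underside.

How it is judged:
By the outcome, as a careful person would: the job done as asked, in the order asked, and still so for the second after the job is handed in, with the robot touching nothing.
It also fails if it takes over 70 s, if anything falls off the work surface, if the arm or the gripper's body presses on something with over 40 N, if the wrist force passes 120 N, or if a joint passes its speed limit or range.

## Robot

A 7-joint arm with a two-finger parallel gripper is mounted at the origin on the work surface. World frame = base frame: x ahead of the robot, y to its left, z up, the work surface at z = 0. Lengths are in m, angles in rad, forces in N, time in s.
With the tool pointing down it reaches from about 0.35 to 0.9 m from the base axis. Payload 8.1 kg.
Tool frame: the origin (TCP) lies on the front face of the gripper's body, between the roots of the fingers; the fingertips stand 73 mm ahead of it and the grasp point (between the pads) lies manip.tcp_to_grasp ahead of it (manip.tcp_to_grasp is the distance from the TCP to the grasp point, in m); z points along the fingers, y is the line along which they close (so a half turn about z gives the same grasp; the last joint's range is limited). The gripper opens to 85 mm and grips with 20 to 120 N. Pads are 22 mm wide; open, the fingers measure 114 mm over their backs; the gripper's body (76 mm by 85 mm) begins 54 mm behind the grasp point. The pads swing forward as they close: fully open they stand 13 mm farther back than shut.
Start: joints at [1.134, 0.434, 0.025, 1.573, -0.012, 1.134, -0.075], TCP at [0.205, -0.591, 0.304] pointing down, gripper open.
Joint ranges: [-2.62, 2.62], [-0.44, 2.09], [-1.27, 1.32], [0.08, 2.57], [-1.32, 4.46], [0.12, 2], [-2.74, 2.74]. Speed limits (rad/s): [2.22, 2.22, 3.01, 3.01, 3.14, 3.14, 3.14].

## Interface

Orientations are given as a unit quaternion [w, x, y, z].
In Python, from rig import manip gives the robot as it stands. The module is installed in compiled form; this text tells all that it offers.
- The arm moves only by the tool servo_tool, never from a script. Its arguments are lists of equal length, an entry for each row: "claw": the opening, from 0 (shut) to 1 (fully open); "translation": the shift along the tool's x, y, z in cm, a list of three; "twist": the turn about the tool's z in rad. In form: {"claw": [claw, ...], "translation": [[dx, dy, dz], ...], "twist": [twist, ...]}. A call has 1 to 20 rows; each row shifts and turns the commanded pose from where the row before left it, along the tool's axes as they then stand; what a row does not reach is not made up. A row lasts 1/12 s, in which the tool goes at most 41.7 mm and 7.16 degrees, less where a joint would pass 70% of its speed; a pose out of reach is approached as far as the arm can. A call is refused whole if a number of a shift passes 4.17 or a number of a turn 0.125, either way. A call with a gripper value outside its range is refused whole. The fingers move at their own pace and stop on an object; "squeeze" is the grip in N (left out, the last holds). Time passes only in rows, so rows that do not move let the fingers close. It gives the time, the measured TCP pose, the force, the opening and the grip force at its end, in the units of the state.
- manip.observe(): the state, without advancing time (a new reading comes with each control period).
- manip.get_image(name): name is "side" or "top" or "wrist"; returns the picture (480x640x3 uint8, blue, green, red); there is no depth.
- manip.camera_info(name): a dict with "K" (3x3 intrinsics, pixels), "camera_from_world" (4x4, takes a point from world to camera coordinates). Camera axes: x right, y down, z forward; pixel columns grow to the right and rows downward; lengths in m; the calibration is good to about 2 mm. The wrist camera is an equidistant fisheye: a pixel r from the principal point sees the ray r / f radians off the axis. A picture is of the moment at which its call begins: read the wrist's pose just before it. camera_info takes no time and is no camera call; for the wrist camera it gives the pose at the moment of the call.
- manip.sign_off(): hands the job in; it is judged then, once.
The state is a dict: "time": time; "joints": joint angles; "joint_vel": joint speeds; "effort": joint torques, N m; "position": TCP position; "tool_rot": TCP orientation; "contact_force": force on the tool from outside, world axes, zero at the start; "moment": the same for the moment, N m; "gripper_width": finger opening in m; "finger_force": force on a finger pad.
Only numpy, scipy, OpenCV 4.12 (cv2) and the standard library are available. Lean on these libraries where they do the work, as an engineer would, in place of code of your own. Each camera call takes 0.05 s, during which the arm holds its last target. There are 200 camera calls.

## Working session

There is one attempt and no reset: what is moved stays moved. The work goes in short steps, Python scripts to look and compute and a tool call to move; the robot and the scene stay as the last step left them, time stands still between calls to the robot, and variables do not carry over. Pictures are saved under pics/ and viewed, at most 10 in all, crops included, and the job is handed in when it is done.

Besides the shell and the picture viewer there is one more tool, called after "Emit:" as name(argument=value, ...), one argument or row to a line, values as JSON. servo_tool: Moves the arm, as the interface text tells. Its arguments: {"type":"object","properties":{"claw":{"type":"array"},"translation":{"type":"array"},"twist":{"type":"array"},"squeeze":{"type":"number"}},"required":["claw","translation","twist"]}

```bash
mkdir -p pics; python3 - <<'E'
from rig import manip
import cv2
print(manip.observe(), manip.tcp_to_grasp)
for n in("top","side"):
    cv2.imwrite(f"pics/{n}0.png",manip.get_image(n)); print(n,manip.camera_info(n))
E
```

```text
{'time': 0.0, 'joints': array([ 1.13441601,  0.43524089,  0.02498547,  1.5740817 , -0.01159845,
        1.13400324, -0.07510898]), 'joint_vel': array([ 0.00050781,  0.00019193, -0.00048247,  0.00109678, -0.00037758,
       -0.00100358, -0.00010692]), 'effort': array([ 9.34053533e-04, -6.70465064e+01,  1.02511447e+00, -3.16210806e+01,
        1.53304887e-02,  1.23580982e-02,  7.34182038e-06]), 'position': array([ 0.20458442, -0.59016062,  0.30312085]), 'tool_rot': array([-7.66951215e-04,  9.86113236e-01,  1.66072442e-01, -2.05775538e-04]), 'contact_force': array([ 0.32374658,  0.30743737, -0.41940894]), 'moment': array([-0.00096769, -0.0086063 , -0.01173068]), 'finger_force': 0.0, 'gripper_width': 0.08518516423599409} 0.0539
top {'K': array([[595.9974608 ,   0.        , 318.9144813 ],
       [  0.        , 595.9974608 , 238.08156533],
       [  0.        ,   0.        ,   1.        ]]), 'camera_from_world': array([[ 0.09012627, -0.99592337,  0.0037289 , -0.10893118],
       [-0.97463407, -0.0889686 , -0.20536069,  0.57749087],
       [ 0.20485527,  0.01487409, -0.97867925,  1.41876971],
       [ 0.        ,  0.        ,  0.        ,  1.        ]])}
side {'K': array([[500.15495791,   0.        , 322.8476285 ],
       [  0.        , 500.15495791, 237.74442157],
       [  0.        ,   0.        ,   1.        ]]), 'camera_from_world': array([[-0.72192847, -0.69187189,  0.01151402,  0.38398992],
       [-0.41843512,  0.42323949, -0.80360462,  0.35790144],
       [ 0.55111825, -0.58496292, -0.59505214,  0.71074789],
       [ 0.        ,  0.        ,  0.        ,  1.        ]])}
```

View pics/top0.png

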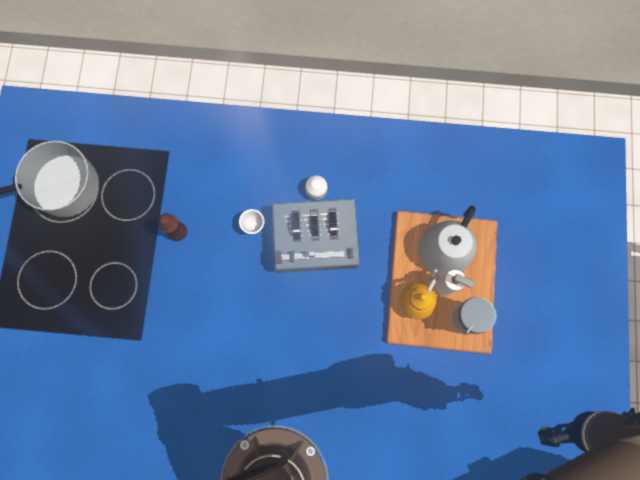

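View pics/side0.png

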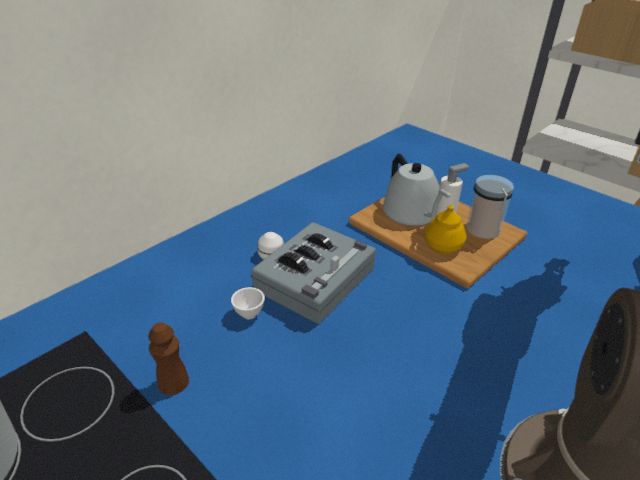

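The case is at about (315,235) in the top view and (315,268) in the side view. I'll enlarge both to read the corners.

```bash
python3 - <<'E'
import cv2
a=cv2.imread("pics/top0.png")[190:280,260:370]; cv2.imwrite("pics/topc.png",cv2.resize(a,None,fx=6.5,fy=6.5,interpolation=2))
a=cv2.imread("pics/side0.png")[215:325,245:385]; cv2.imwrite("pics/sidec.png",cv2.resize(a,None,fx=5,fy=5,interpolation=2))
E
```

```text
(no output)
```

View pics/topc.png

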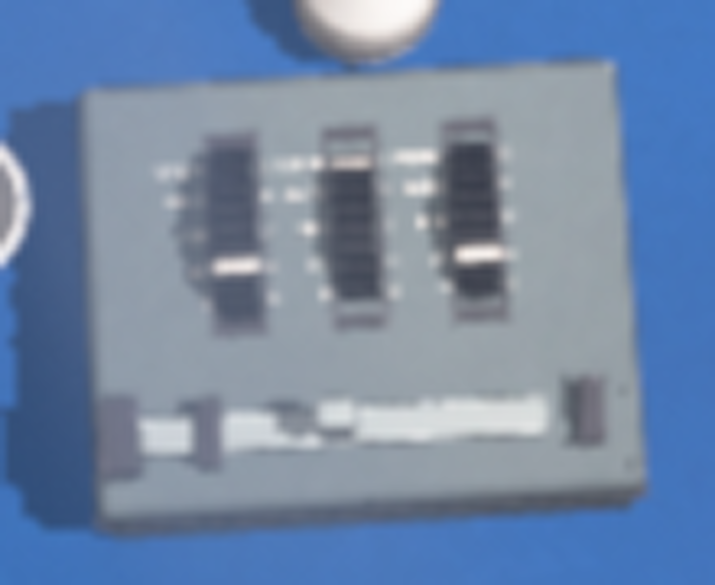

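View pics/sidec.png

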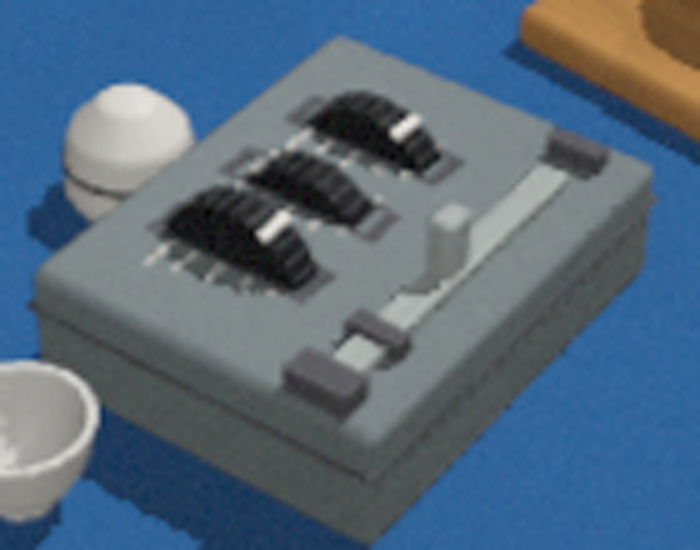

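Deck corners in the top crop are (85,90), (615,62), (643,490) and (103,522). In the side crop they are (343,38), (652,168), (372,478) and (38,275). The wheel lines sit at (236,265), (351,163) and (479,253) in the top crop. Next I fit the case pose.

```bash
cat >h.py <<'E'
import numpy as np
from rig import manip
from scipy.optimize import least_squares
def proj(n,p,ci={}):
    if n not in ci: ci[n]=manip.camera_info(n)
    c=ci[n]; q=c["camera_from_world"]@np.r_[p,1]; v=c["K"]@q[:3]; return v[:2]/v[2]
def wld(q,p):
    c,s=np.cos(q[2]),np.sin(q[2]); return np.array([q[0]+c*p[0]-s*p[1],q[1]+s*p[0]+c*p[1],p[2]])
def tf(u): return (np.array(u)+.5)/6.5-.5+[260,190]
def sf(u): return (np.array(u)+.5)/5-.5+[245,215]
E
python3 - <<'E'
from h import *
T=[((.085,.105),(85,90)),((.085,-.105),(615,62)),((-.085,-.105),(643,490)),((-.085,.105),(103,522))]
S=[((.085,-.105),(343,38)),((-.085,-.105),(652,168)),((-.085,.105),(372,478)),((.085,.105),(38,275))]
def r(q,sel="ts"):
    o=[]
    if "t" in sel: o+=[proj("top",wld(q,(*p,.06)))-tf(u) for p,u in T]
    if "s" in sel: o+=[proj("side",wld(q,(*p,.06)))-sf(u) for p,u in S]
    return np.concatenate(o)
for sel in("t","s","ts"):
    f=least_squares(r,[.55,-.1,0],args=(sel,)); print(sel,f.x,np.round(f.fun,1))
q=f.x
for n,y,u,s in((1,.046,(236,265),(275,226)),(2,0,(351,163),None),(3,-.046,(479,253),(405,126))):
    def P(a,h): return wld(q,(.022+.036*np.sin(a),y,.044+.036*np.cos(a)+h))
    for h in(-.006,0,.006):
        g=least_squares(lambda a:proj("top",P(a[0],h))-tf(u),[0.]); print(n,h,g.x,g.fun)
    if s: g=least_squares(lambda a:np.r_[proj("top",P(*a))-tf(u),proj("side",P(*a))-sf(s)],[0.,0],x_scale=[1,.01]);print(" both",g.x,g.fun)
for b in((-.056,.012),):
    p=wld(q,(*b,.0945)); print(p,(proj("top",p)+.5-[260,190])*6.5,(proj("side",p)+.5-[245,215])*5)
for y in(.046,0,-.046): print(wld(q,(.022,y,.08)))
E
```

```text
t [ 0.59467651 -0.04610747  0.14653733] [-1.  -0.2  0.8 -0.4  1.3  0.4 -1.   0.2]
s [ 0.59078268 -0.03906456  0.14660617] [-0.6  0.4  2.6  1.6  0.4 -3.5 -2.3  1.6]
ts [ 0.59349536 -0.04306997  0.14649498] [-2.3  0.1 -0.4 -0.1 -0.   0.7 -2.3  0.5 -0.2 -0.8  2.8  0.3  0.9 -5.3
 -1.6  0. ]
1 -0.006 [-0.34521638] [-0.7820466   0.04512277]
1 0 [-0.3822524] [-0.83721496  0.04908185]
1 0.006 [-0.41952052] [-0.89230832  0.05316003]
 both [-0.43220468  0.00727564] [-0.89994658  0.12195108 -0.08022693  0.00731292]
2 -0.006 [0.89389276] [-0.71385933  0.04975998]
2 0 [0.80549736] [-0.68908019  0.04596881]
2 0.006 [0.72896932] [-0.66540291  0.04310531]
3 -0.006 [-0.35686517] [-0.94710139  0.0459292 ]
3 0 [-0.39379925] [-0.8588439   0.04037099]
3 0.006 [-0.43098946] [-0.77068635  0.03504894]
 both [-3.87110208e-01 -1.75027037e-04] [-0.86522791 -0.04027097  0.1013629  -0.0124916 ]
[ 0.53634353 -0.03937292  0.0945    ] [329.4493922  420.61554132] [456.28494677 221.25454225]
[0.60854502 0.00564868 0.08      ]
[ 0.61525971 -0.0398586   0.08      ]
[ 0.62197441 -0.08536588  0.08      ]
```

Emit:
servo_tool(
  claw=[0,0,0,0,0,0],
  translation=[
    [0,0,-2],
    [0,0,-2],
    [0,0,0],
    [0,0,0],
    [0,0,0],
    [0,0,0],
  ],
  twist=[0.0935,0.0935,0,0,0,0],
)

```text
time: 0.6
position: [0.2046, -0.5901, 0.3428]
tool_rot: [-0.001, 0.997, 0.074, -0.0]
contact_force: [-0.2, -0.4, -0.2]
gripper_width: 0.0122
finger_force: 0.0
```

```bash
cat >>h.py <<'E'
from scipy.spatial.transform import Rotation as R
Q=[.5947,-.0461,.1465]
def st(p=None):
    o=manip.observe(); r=R.from_quat(o["tool_rot"],scalar_first=True).as_matrix()
    tip=o["position"]+.073*r[:,2]; c,s=np.cos(Q[2]),np.sin(Q[2])
    d=tip[:2]-Q[:2]; case=np.array([c*d[0]+s*d[1],-s*d[0]+c*d[1],tip[2]])*1000
    print("t",round(o["time"],2),"tip case mm",case.round(1),"yaw err",round(np.arctan2(r[1,0],r[0,0])-Q[2],4),"tilt",r[:2,2].round(3),"F",o["contact_force"].round(2),"w",round(o["gripper_width"],4))
    if p is not None: print("tool cm",((r.T@(wld(Q,np.array(p)/1000)-tip))*100).round(2))
    return o
E
python3 -c "
from h import *
st((22,0,180))"
```

```text
t 0.6 tip case mm [-465.3 -481.1  269.8] yaw err 0.0014 tilt [-0.001  0.002] F [-0.19 -0.4  -0.21] w 0.0122
tool cm [ 48.81 -48.02   9.04]
```

Emit:
servo_tool(
  claw=[0,0,0,0,0,0,0,0,0,0,0,0,0,0,0,0,0,0,0],
  translation=[
    [2.7,-2.7,0],
    [2.7,-2.7,0],
    [2.7,-2.7,0],
    [2.7,-2.7,0],
    [2.7,-2.7,0],
    [2.7,-2.7,0],
    [2.7,-2.7,0],
    [2.7,-2.7,0],
    [2.7,-2.7,0],
    [2.7,-2.7,0],
    [2.7,-2.7,0],
    [2.7,-2.7,0],
    [2.7,-2.7,0],
    [2.7,-2.7,0],
    [2.7,-2.7,0],
    [2.7,-2.7,0],
    [2.5,-2.4,1.5],
    [2.1,-2.4,1.5],
    [0,0,0],
  ],
  twist=[0,0,0,0,0,0,0,0,0,0,0,0,0,0,0,0,0,0,0],
)

```text
time: 2.18
position: [0.6084, -0.0381, 0.3098]
tool_rot: [-0.002, 0.997, 0.078, -0.002]
contact_force: [-1.3, 0.7, -1.7]
gripper_width: -0.0003
finger_force: 0.0
```

```bash
python3 -c "
from h import *
import cv2
st((22,0,120))
c=manip.camera_info('wrist');print(c)
cv2.imwrite('pics/w0.png',manip.get_image('wrist'))"
```

```text
t 2.18 tip case mm [ 14.4   6.3 236.8] yaw err 0.0096 tilt [-0.004  0.005] F [-1.33  0.75 -1.66] w -0.0003
tool cm [ 0.79  0.69 11.67]
{'K': array([[371.64829954,   0.        , 316.42763917],
       [  0.        , 371.64829954, 240.70132839],
       [  0.        ,   0.        ,   1.        ]]), 'camera_from_world': array([[ 0.15605073, -0.98773291, -0.0056444 , -0.12977369],
       [-0.94704041, -0.15124051,  0.28326802,  0.53086013],
       [-0.28064681, -0.03885871, -0.95902418,  0.55182518],
       [ 0.        ,  0.        ,  0.        ,  1.        ]])}
```

View pics/w0.png

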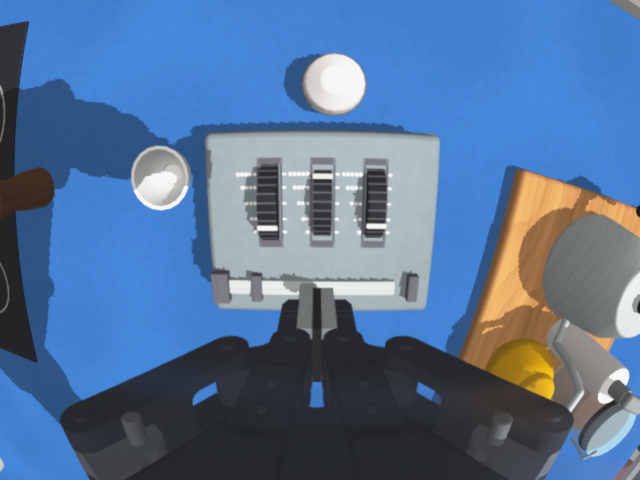

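Wrist view: the case spans cols 206–438 and rows 134–310, with the wheel slots at cols 269, 322 and 375. I'll enlarge it to refine pose and wheel angles.

```bash
python3 - <<'E'
import cv2
a=cv2.imread("pics/w0.png")[122:318,198:448]; cv2.imwrite("pics/w0c.png",cv2.resize(a,None,fx=3,fy=3,interpolation=2))
E
```

```text
(no output)
```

View pics/w0c.png

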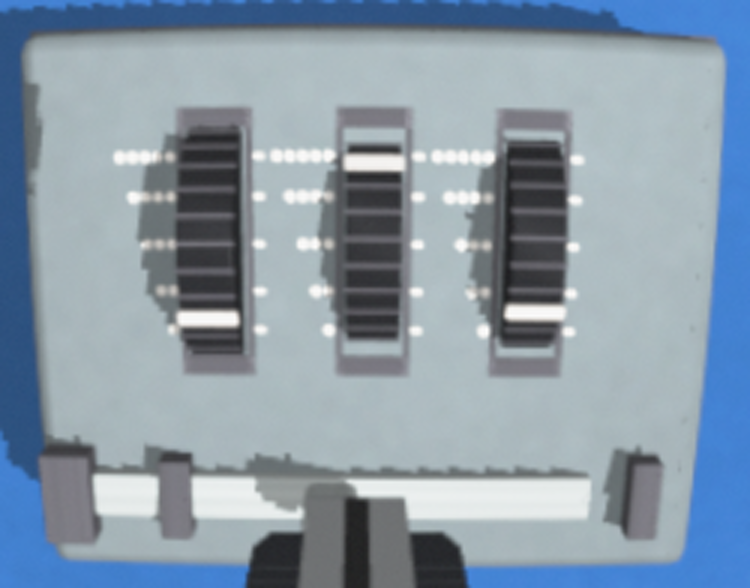

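Readings (crop): corners (25,36), (722,42), (685,560), (62,558); slot centres (216,244), (373,244), (530,245); lines (208,319), (374,162), (535,312).

```bash
cat >>h.py <<'E'
W0=dict(K=np.array([[371.648,0,316.428],[0,371.648,240.701],[0,0,1]]),T=np.array([[ 0.15605073, -0.98773291, -0.0056444 , -0.12977369],
       [-0.94704041, -0.15124051,  0.28326802,  0.53086013],
       [-0.28064681, -0.03885871, -0.95902418,  0.55182518],[0,0,0,1]]))
def wp(p,w=W0):
    v=(w["T"]@np.r_[p,1])[:3]; r=np.hypot(*v[:2]); th=np.arctan2(r,v[2])
    return w["K"][:2,2]+w["K"][0,0]*th*v[:2]/r
def wcam():
    c=manip.camera_info("wrist"); return dict(K=c["K"],T=c["camera_from_world"])
E
python3 - <<'E'
from h import *
wf=lambda u:(np.array(u)+.5)/3-.5+[198,122]
C=[((.085,.105),(25,36)),((.085,-.105),(722,42)),((-.085,-.105),(685,560)),((-.085,.105),(62,558)),((.022,.046),(216,244)),((.022,0),(373,244)),((.022,-.046),(530,245))]
f=least_squares(lambda q:np.concatenate([wp(wld(q,(*p,.06)))-wf(u) for p,u in C]),Q); q=f.x;print(q,f.fun.round(1))
for n,y,u,t in((1,.046,(208,319),(236,265)),(2,0,(374,162),(351,163)),(3,-.046,(535,312),(479,253))):
    P=lambda a,h,q=q: wld(q,(.022+.036*np.sin(a),y,.044+.036*np.cos(a)+h))
    for h in(-.006,0,.006): print(n,h,least_squares(lambda a:wp(P(a[0],h))[1]-wf(u)[1],[0.]).x)
    g=least_squares(lambda a:np.r_[wp(P(*a))-wf(u)],[0.,0],x_scale=[1,.01]);print(" both",g.x,g.fun)
E
```

```text
[ 0.59812657 -0.04248788  0.15578099] [-3.9 -0.7  4.1 -1.8  1.9  2.8 -3.3  3.1  0.1 -0.5  0.4 -0.6  0.6 -0.5]
1 -0.006 [-0.62951666]
1 0 [-0.5661623]
1 0.006 [-0.50684283]
 both [-0.50176016  0.00653059] [-1.13686838e-13  1.70530257e-13]
2 -0.006 [0.72870626]
2 0 [0.75177175]
2 0.006 [0.77524008]
 both [ 0.64150882 -0.02954881] [ 5.68434189e-14 -8.52651283e-14]
3 -0.006 [-0.53579572]
3 0 [-0.47982464]
3 0.006 [-0.42650997]
 both [-0.51902608 -0.00423556] [ 0.00000000e+00 -8.52651283e-14]
```

```bash
sed -i 's/^Q=.*/Q=[.5965,-.0445,.150]/' h.py; python3 -c "
from h import *
st((13,46,95))"
```

```text
t 2.23 tip case mm [ 11.    1.5 237.9] yaw err 0.0036 tilt [-0.004  0.002] F [ 0.2  -0.18 -0.1 ] w 0.0
tool cm [ 0.27 -4.41 14.3 ]
```

Emit:
servo_tool(
  claw=[0,0,0,0,0,0,0,0,0],
  translation=[
    [0.1,-2.2,0],
    [0.1,-2.2,2.5],
    [0,0,2.8],
    [0,0,2.8],
    [0,0,2.8],
    [0,0,2.4],
    [0,0,1],
    [0,0,0],
    [0,0,0],
  ],
  twist=[0,0,0,0,0,0,0,0,0],
)

```text
time: 2.98
position: [0.603, -0.0027, 0.1713]
tool_rot: [0.0, 0.997, 0.073, -0.0]
contact_force: [-0.1, -0.1, 0.2]
gripper_width: 0.0001
finger_force: 0.0
```

```bash
python3 -c "
from h import *
st((13,46,90))"
```

```text
t 2.98 tip case mm [12.6 40.3 98.3] yaw err -0.0039 tilt [-0. -0.] F [-0.15 -0.13  0.15] w 0.0001
tool cm [ 0.04 -0.57  0.83]
```

Emit:
servo_tool(
  claw=[0,0,0,0,0,0],
  translation=[
    [0,-0.5,0.4],
    [0,0,0.3],
    [0,0,0.2],
    [0,0,0.1],
    [0,0,0],
    [0,0,0],
  ],
  twist=[0,0,0,0,0,0],
)

```text
time: 3.48
position: [0.6023, 0.0029, 0.1611]
tool_rot: [0.0, 0.997, 0.073, 0.0]
contact_force: [-0.0, -0.3, -0.5]
gripper_width: -0.0004
finger_force: 0.0
```

Emit:
servo_tool(
  claw=[0,0,0],
  translation=[
    [0,0,0.1],
    [0,0,0.1],
    [0,0,0],
  ],
  twist=[0,0,0],
)

```text
time: 3.73
position: [0.6022, 0.0029, 0.1587]
tool_rot: [0.0, 0.997, 0.073, -0.0]
contact_force: [0.2, -0.7, 0.1]
gripper_width: 0.0004
finger_force: 0.0
```

Emit:
servo_tool(
  claw=[0,0,0],
  translation=[
    [0,0,0.1],
    [0,0,0],
    [0,0,0],
  ],
  twist=[0,0,0],
)

```text
time: 3.98
position: [0.6023, 0.003, 0.1579]
tool_rot: [0.0, 0.997, 0.073, 0.0]
contact_force: [0.8, -0.6, 0.9]
gripper_width: 0.0
finger_force: 0.2
```

Emit:
servo_tool(
  claw=[0,0,0],
  translation=[
    [0,0,0.1],
    [0,0,0],
    [0,0,0],
  ],
  twist=[0,0,0],
)

```text
time: 4.23
position: [0.6024, 0.003, 0.1571]
tool_rot: [0.0, 0.997, 0.073, 0.0]
contact_force: [-0.6, -0.8, 4.2]
gripper_width: 0.0
finger_force: 1.8
```

Emit:
servo_tool(
  claw=[0,0,0],
  translation=[
    [0,0,0.08],
    [0,0,0],
    [0,0,0],
  ],
  twist=[0,0,0],
)

```text
time: 4.48
position: [0.6024, 0.003, 0.1565]
tool_rot: [0.0, 0.997, 0.073, 0.0]
contact_force: [-1.7, -0.3, 6.0]
gripper_width: -0.0001
finger_force: 3.2
```

Emit:
servo_tool(
  claw=[0,0,0,0,0],
  translation=[
    [0.2,0,0],
    [0.2,0,0],
    [0.2,0,0],
    [0,0,0],
    [0,0,0],
  ],
  twist=[0,0,0,0,0],
)

```text
time: 4.9
position: [0.6083, 0.0038, 0.1566]
tool_rot: [0.0, 0.997, 0.073, 0.0]
contact_force: [-1.5, -0.4, 8.0]
gripper_width: -0.0002
finger_force: 3.7
```

Emit:
servo_tool(
  claw=[0,0,0,0,0,0,0,0],
  translation=[
    [0.2,0,0],
    [0.2,0,0],
    [0.2,0,0],
    [0.2,0,0],
    [0.2,0,0],
    [0.2,0,0],
    [0,0,0],
    [0,0,0],
  ],
  twist=[0,0,0,0,0,0,0,0],
)

```text
time: 5.57
position: [0.6202, 0.0056, 0.1565]
tool_rot: [0.0, 0.997, 0.073, 0.0]
contact_force: [-2.5, -0.8, 6.9]
gripper_width: -0.0003
finger_force: 3.6
```

Emit:
servo_tool(
  claw=[0,0,0,0,0,0,0],
  translation=[
    [0,0,-2],
    [-2.5,0,-3],
    [-3,0,-3],
    [-2.5,2,-3],
    [0,2.5,0],
    [0,0,0],
    [0,0,0],
  ],
  twist=[0,0,0,0,0,0,0],
)

```text
time: 6.15
position: [0.549, -0.0512, 0.2643]
tool_rot: [0.0, 0.997, 0.072, 0.0]
contact_force: [-0.8, 0.4, 0.3]
gripper_width: -0.0002
finger_force: 0.0
```

```bash
cat >>h.py <<'E'
def snap(n,box=(122,318,198,448),f=3):
    import cv2
    w=wcam(); im=manip.get_image("wrist"); cv2.imwrite(f"pics/{n}.png",im)
    np.save(f"pics/{n}.npy",w["T"]); c=[wp(wld(Q,(.085*a,.105*b,.06)),w) for a in(1,-1) for b in(1,-1)]
    print(np.round(c))
    a,b,c,d=box; cv2.imwrite(f"pics/{n}c.png",cv2.resize(im[a:b,c:d],None,fx=f,fy=f,interpolation=2))
E
python3 -c "
from h import *
st((22,46,95)); snap('w1',(130,350,190,450),3)"
```

```text
t 6.15 tip case mm [-47.9   0.4 191.3] yaw err -0.0065 tilt [ 0.001 -0.001] F [-0.85  0.37  0.34] w -0.0002
tool cm [ 6.95 -4.61  9.64]
[[178.  61.]
 [456.  59.]
 [191. 274.]
 [446. 273.]]
```

View pics/w1c.png

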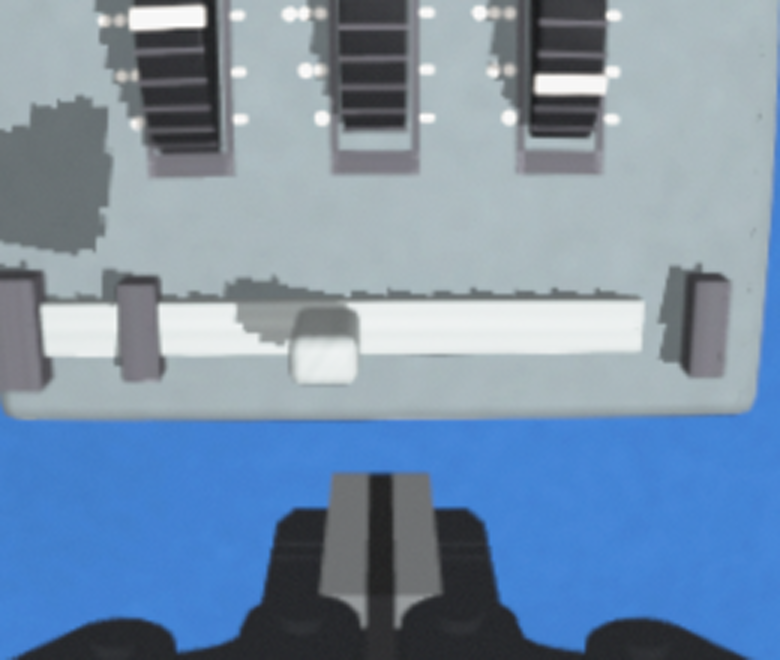

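Wrist crop: wheel 1's line is at (168,17), level with its 3-pip row (y≈14). Wheel 3's line is at (570,85), the tab top at (326,362) and the lower case corners at (8,415) and (752,411).

```bash
python3 - <<'E'
from h import *
w=dict(K=W0["K"],T=np.load("pics/w1.npy"))
print("cam",-w["T"][:3,:3].T@w["T"][:3,3])
wf=lambda u:(np.array(u)+.5)/3-.5+[190,130]
C=[((.022,.046,.06),(191,15)),((.022,0,.06),(376,14)),((.022,-.046,.06),(561,14)),((-.056,.012,.0945),(326,362)),((-.083,-.1035,.06),(752,411)),((-.083,.1035,.06),(8,414))]
f=least_squares(lambda q:np.concatenate([wp(wld(q,p),w)-wf(u) for p,u in C]),Q); q=f.x;print(q,f.fun.round(1))
for n,y,u in((1,.046,(168,17)),(3,-.046,(570,85))):
    for h in(-.006,0,.005): print(n,h,least_squares(lambda a:wp(wld(q,(.022+.036*np.sin(a[0]),y,.044+.036*np.cos(a[0])+h)),w)[1]-wf(u)[1],[0.]).x)
E
```

```text
cam [ 0.61826174 -0.0399289   0.33294727]
[ 0.59823438 -0.04217861  0.15015617] [-1.  -0.2  0.2 -1.3  1.5 -0.7 -0.3  0.2  2.7  1.3 -3.   1.7]
1 -0.006 [-0.01722006]
1 0 [-0.01680388]
1 0.005 [-0.01643839]
3 -0.006 [-0.5071163]
3 0 [-0.49478874]
3 0.005 [-0.48457144]
```

```bash
sed -i 's/^Q=.*/Q=[.5977,-.0427,.150]/' h.py; python3 -c "
from h import *
st((14,46,90))"
```

```text
t 6.2 tip case mm [-49.2   0.4 190.8] yaw err -0.0045 tilt [-0.  0.] F [ 0.2  -0.14  0.81] w -0.0001
tool cm [ 6.3  -4.59 10.08]
```

Emit:
servo_tool(
  claw=[0,0,0,0,0,0,0,0],
  translation=[
    [2,-1.6,2],
    [2.3,-1.5,2.5],
    [2,-1.5,2.5],
    [0,0,2.2],
    [0,0,0.9],
    [0,0,0],
    [0,0,0],
    [0,0,0],
  ],
  twist=[0,0,0,0,0,0,0,0],
)

```text
time: 6.87
position: [0.605, 0.0049, 0.1642]
tool_rot: [0.0, 0.997, 0.073, 0.001]
contact_force: [0.3, -0.4, 0.7]
gripper_width: -0.0
finger_force: 0.0
```

Emit:
servo_tool(
  claw=[0,0,0,0,0],
  translation=[
    [0,0,0.25],
    [0,0,0.15],
    [0,0,0.1],
    [0,0,0],
    [0,0,0],
  ],
  twist=[0,0,0,0,0],
)

```text
time: 7.28
position: [0.6047, 0.0052, 0.1583]
tool_rot: [0.0, 0.997, 0.073, 0.0]
contact_force: [-0.2, 0.4, -0.0]
gripper_width: 0.0003
finger_force: 0.0
```

```bash
python3 -c "
from h import *
st((14,46,83.6))"
```

```text
t 7.28 tip case mm [14.1 46.3 85.3] yaw err -0.0035 tilt [ 0. -0.] F [-0.25  0.36 -0.03] w 0.0003
tool cm [-0.01  0.03  0.17]
```

Emit:
servo_tool(
  claw=[0,0,0,0],
  translation=[
    [0,0,0.1],
    [0,0,0.1],
    [0,0,0],
    [0,0,0],
  ],
  twist=[0,0,0,0],
)

```text
time: 7.62
position: [0.605, 0.0053, 0.1566]
tool_rot: [0.0, 0.997, 0.073, 0.0]
contact_force: [-1.4, 0.1, 6.0]
gripper_width: 0.0003
finger_force: 3.1
```

Emit:
servo_tool(
  claw=[0,0,0,0,0,0,0,0,0,0,0],
  translation=[
    [0.2,0,0],
    [0.2,0,0],
    [0.2,0,0],
    [0.2,0,0],
    [0.2,0,0],
    [0.2,0,0],
    [0.2,0,0],
    [0.15,0,0],
    [0,0,0],
    [0,0,0],
    [0,0,0],
  ],
  twist=[0,0,0,0,0,0,0,0,0,0,0],
)

```text
time: 8.53
position: [0.6202, 0.0077, 0.1566]
tool_rot: [0.0, 0.997, 0.073, 0.0]
contact_force: [-0.8, -0.8, 5.8]
gripper_width: -0.0001
finger_force: 3.2
```

Emit:
servo_tool(
  claw=[0,0,0,0,0,0,0],
  translation=[
    [0,0,-1],
    [0,0,-1.5],
    [0.1,2.3,0],
    [0.1,2.3,0],
    [0,0,1.7],
    [0,0,0],
    [0,0,0],
  ],
  twist=[0,0,0,0,0,0,0],
)

```text
time: 9.12
position: [0.6281, -0.0372, 0.1637]
tool_rot: [-0.0, 0.997, 0.073, -0.001]
contact_force: [0.7, 0.5, 0.4]
gripper_width: -0.0003
finger_force: 0.0
```

Emit:
servo_tool(
  claw=[0,0,0,0,0],
  translation=[
    [0,0,0.2],
    [0,0,0.2],
    [0,0,0.2],
    [0,0,0.1],
    [0,0,0],
  ],
  twist=[0,0,0,0,0],
)

```text
time: 9.53
position: [0.6287, -0.0372, 0.157]
tool_rot: [-0.0, 0.997, 0.074, -0.0]
contact_force: [-0.0, 0.5, 1.2]
gripper_width: 0.0001
finger_force: 0.0
```

Emit:
servo_tool(
  claw=[0,0,0,0],
  translation=[
    [0,0,0.1],
    [0,0,0.1],
    [0,0,0],
    [0,0,0],
  ],
  twist=[0,0,0,0],
)

```text
time: 9.87
position: [0.6287, -0.0376, 0.155]
tool_rot: [0.0, 0.997, 0.073, -0.0]
contact_force: [-0.1, 0.4, 0.3]
gripper_width: 0.0
finger_force: 0.0
```

```bash
python3 -c "
from h import *
st((31,0,80))"
```

```text
t 9.87 tip case mm [31.4  0.4 82. ] yaw err -0.0033 tilt [-0. -0.] F [-0.07  0.36  0.32] w 0.0
tool cm [-0.04  0.04  0.2 ]
```

Emit:
servo_tool(
  claw=[0,0,0,0],
  translation=[
    [0,0,0.1],
    [0,0,0.1],
    [0,0,0],
    [0,0,0],
  ],
  twist=[0,0,0,0],
)

```text
time: 10.2
position: [0.6287, -0.0376, 0.1529]
tool_rot: [0.0, 0.997, 0.073, -0.0]
contact_force: [-0.0, -0.2, 0.5]
gripper_width: -0.0001
finger_force: 0.0
```

Emit:
servo_tool(
  claw=[0,0,0,0],
  translation=[
    [0,0,0.1],
    [0,0,0.05],
    [0,0,0],
    [0,0,0],
  ],
  twist=[0,0,0,0],
)

```text
time: 10.53
position: [0.6288, -0.0376, 0.1515]
tool_rot: [0.0, 0.997, 0.073, -0.0]
contact_force: [0.2, 0.6, 0.0]
gripper_width: -0.0002
finger_force: 0.0
```

Emit:
servo_tool(
  claw=[0,0,0,0],
  translation=[
    [0,0,0.1],
    [0,0,0.05],
    [0,0,0],
    [0,0,0],
  ],
  twist=[0,0,0,0],
)

```text
time: 10.87
position: [0.6287, -0.0376, 0.15]
tool_rot: [0.0, 0.997, 0.073, -0.0]
contact_force: [0.3, -0.1, -0.2]
gripper_width: 0.0001
finger_force: 0.0
```

Emit:
servo_tool(
  claw=[0,0,0],
  translation=[
    [0,0,0.1],
    [0,0,0],
    [0,0,0],
  ],
  twist=[0,0,0],
)

```text
time: 11.12
position: [0.6287, -0.0376, 0.149]
tool_rot: [0.0, 0.997, 0.073, -0.0]
contact_force: [0.4, -0.7, -0.6]
gripper_width: 0.0003
finger_force: 0.0
```

Emit:
servo_tool(
  claw=[0,0,0],
  translation=[
    [0,0,0.1],
    [0,0,0],
    [0,0,0],
  ],
  twist=[0,0,0],
)

```text
time: 11.37
position: [0.6287, -0.0376, 0.148]
tool_rot: [0.0, 0.997, 0.073, -0.0]
contact_force: [0.8, -0.0, -1.2]
gripper_width: -0.0003
finger_force: 0.0
```

Emit:
servo_tool(
  claw=[0,0,0],
  translation=[
    [0,0,0.1],
    [0,0,0],
    [0,0,0],
  ],
  twist=[0,0,0],
)

```text
time: 11.62
position: [0.6289, -0.0376, 0.1472]
tool_rot: [0.0, 0.997, 0.073, 0.0]
contact_force: [0.1, 0.7, 1.4]
gripper_width: -0.0004
finger_force: 0.9
```

Emit:
servo_tool(
  claw=[0,0,0,0],
  translation=[
    [0,0,0.1],
    [0,0,0.05],
    [0,0,0],
    [0,0,0],
  ],
  twist=[0,0,0,0],
)

```text
time: 11.95
position: [0.629, -0.0376, 0.1461]
tool_rot: [0.0, 0.997, 0.073, 0.0]
contact_force: [-1.4, 0.7, 6.1]
gripper_width: 0.0001
finger_force: 3.2
```

Emit:
servo_tool(
  claw=[0,0,0,0,0,0,0,0,0,0,0,0],
  translation=[
    [-0.2,0,0],
    [-0.2,0,0],
    [-0.2,0,0],
    [-0.2,0,0],
    [-0.2,0,0],
    [-0.2,0,0],
    [-0.2,0,0],
    [-0.2,0,0],
    [-0.2,0,0],
    [0,0,0],
    [0,0,0],
    [0,0,0],
  ],
  twist=[0,0,0,0,0,0,0,0,0,0,0,0],
)

```text
time: 12.95
position: [0.6116, -0.0402, 0.1461]
tool_rot: [0.0, 0.997, 0.073, 0.001]
contact_force: [1.7, -0.5, 5.5]
gripper_width: -0.0001
finger_force: 2.9
```

Emit:
servo_tool(
  claw=[0,0,0,0,0,0,0],
  translation=[
    [0,0,-1],
    [0.9,0,0],
    [0.9,0,0],
    [0,0,0.6],
    [0,0,0.2],
    [0,0,0],
    [0,0,0],
  ],
  twist=[0,0,0,0,0,0,0],
)

```text
time: 13.53
position: [0.6288, -0.0374, 0.1472]
tool_rot: [-0.0, 0.997, 0.073, -0.0]
contact_force: [1.6, 0.3, 1.2]
gripper_width: 0.0002
finger_force: 0.5
```

Emit:
servo_tool(
  claw=[0,0,0,0],
  translation=[
    [0,0,0.1],
    [0,0,0.1],
    [0,0,0],
    [0,0,0],
  ],
  twist=[0,0,0,0],
)

```text
time: 13.87
position: [0.6288, -0.0375, 0.146]
tool_rot: [-0.0, 0.997, 0.073, 0.0]
contact_force: [-0.2, 0.7, 6.7]
gripper_width: -0.0002
finger_force: 3.1
```

Emit:
servo_tool(
  claw=[0,0,0,0,0,0,0,0,0,0,0,0],
  translation=[
    [-0.2,0,0],
    [-0.2,0,0],
    [-0.2,0,0],
    [-0.2,0,0],
    [-0.2,0,0],
    [-0.2,0,0],
    [-0.2,0,0],
    [-0.2,0,0],
    [-0.2,0,0],
    [0,0,0],
    [0,0,0],
    [0,0,0],
  ],
  twist=[0,0,0,0,0,0,0,0,0,0,0,0],
)

```text
time: 14.87
position: [0.6113, -0.0401, 0.146]
tool_rot: [0.0, 0.997, 0.073, 0.0]
contact_force: [2.9, 0.7, 6.2]
gripper_width: -0.0001
finger_force: 2.8
```

Emit:
servo_tool(
  claw=[0,0,0,0,0,0,0],
  translation=[
    [0,0,-1.5],
    [0,0,-2.5],
    [-2,0,-3],
    [-2.5,0,-3],
    [-2,0,-3],
    [0,0,0],
    [0,0,0],
  ],
  twist=[0,0,0,0,0,0,0],
)

```text
time: 15.45
position: [0.5459, -0.0503, 0.2771]
tool_rot: [0.001, 0.997, 0.073, 0.001]
contact_force: [0.5, -0.4, -0.3]
gripper_width: 0.0
finger_force: 0.0
```

```bash
python3 -c "
from h import *
st((31,0,80)); snap('w2',(50,290,180,460),2.8)"
```

```text
t 15.45 tip case mm [-5.220e+01  1.000e-01  2.041e+02] yaw err -0.0042 tilt [ 0.002 -0.001] F [ 0.52 -0.37 -0.3 ] w 0.0
tool cm [ 8.3  -0.03 12.43]
[[184.  58.]
 [450.  58.]
 [194. 264.]
 [442. 263.]]
```

View pics/w2c.png

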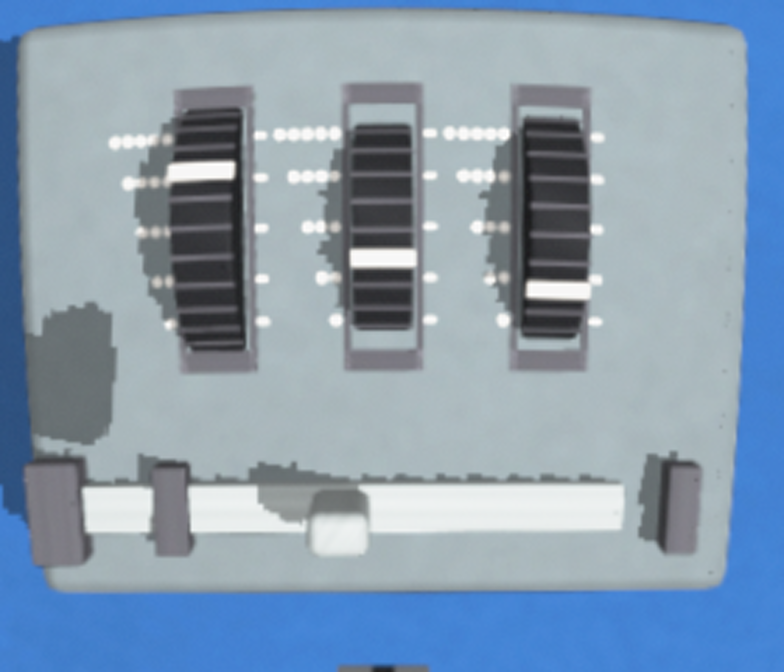

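Lines now at w1 (202,171), w2 (383,258), w3 (558,290). The 3-pip rows are at y≈229, and the tab top is at (339,533).

```bash
python3 - <<'E'
from h import *
w=dict(K=W0["K"],T=np.load("pics/w2.npy"))
print("cam",-w["T"][:3,:3].T@w["T"][:3,3])
wf=lambda u:(np.array(u)+.5)/2.8-.5+[180,50]
C=[((.022,.046,.06),(216,229)),((.022,0,.06),(383,228)),((.022,-.046,.06),(550,229)),((-.056,.012,.0945),(339,533))]
f=least_squares(lambda q:np.concatenate([wp(wld(q,p),w)-wf(u) for p,u in C]),Q); q=f.x;print(q,f.fun.round(1))
for n,y,u in((1,.046,(202,171)),(2,0,(383,258)),(3,-.046,(558,290))):
    for h in(-.006,0,.005): print(n,h,least_squares(lambda a:wp(wld(q,(.022+.036*np.sin(a[0]),y,.044+.036*np.cos(a[0])+h)),w)[1]-wf(u)[1],[0.]).x)
E
```

```text
cam [ 0.61507293 -0.03893025  0.34578118]
[ 0.59782021 -0.04195821  0.15114354] [-0.3 -0.1  0.2 -1.   0.7 -0.7 -0.5  1.8]
1 -0.006 [0.4390898]
1 0 [0.42685745]
1 0.005 [0.41674678]
2 -0.006 [-0.24715533]
2 0 [-0.24442578]
2 0.005 [-0.24215266]
3 -0.006 [-0.49057576]
3 0 [-0.48112701]
3 0.005 [-0.47327758]
```

Emit:
servo_tool(
  claw=[0,0,0,0,0,0,0,0,0],
  translation=[
    [2.5,0,2],
    [2.5,0,2.5],
    [2.7,0,2.5],
    [0,0,2.7],
    [0,0,2],
    [0,0,0.7],
    [0,0,0.2],
    [0,0,0],
    [0,0,0],
  ],
  twist=[0,0,0,0,0,0,0,0,0],
)

```text
time: 16.25
position: [0.6233, -0.0385, 0.1504]
tool_rot: [0.0, 0.997, 0.073, 0.001]
contact_force: [0.7, -0.0, -0.5]
gripper_width: -0.0002
finger_force: 0.0
```

```bash
python3 -c "
from h import *
st((25,0,73))"
```

```text
t 16.25 tip case mm [26.   0.3 77.4] yaw err -0.0033 tilt [ 0.001 -0.   ] F [ 0.68 -0.03 -0.47] w -0.0002
tool cm [-0.1   0.03  0.44]
```

Emit:
servo_tool(
  claw=[0,0,0,0,0,0],
  translation=[
    [0,0,0.2],
    [0,0,0.1],
    [0,0,0.1],
    [0,0,0.05],
    [0,0,0],
    [0,0,0],
  ],
  twist=[0,0,0,0,0,0],
)

```text
time: 16.75
position: [0.6234, -0.0386, 0.146]
tool_rot: [0.0, 0.997, 0.073, 0.001]
contact_force: [-0.3, -0.4, 6.2]
gripper_width: -0.0003
finger_force: 3.0
```

Emit:
servo_tool(
  claw=[0,0,0,0,0,0],
  translation=[
    [-0.2,0,0],
    [-0.2,0,0],
    [-0.2,0,0],
    [0,0,0],
    [0,0,0],
    [0,0,0],
  ],
  twist=[0,0,0,0,0,0],
)

```text
time: 17.25
position: [0.6176, -0.0394, 0.1459]
tool_rot: [0.0, 0.997, 0.073, 0.001]
contact_force: [2.6, -0.5, 6.7]
gripper_width: -0.0
finger_force: 3.2
```

Emit:
servo_tool(
  claw=[0,0,0,0,0,0,0,0],
  translation=[
    [0,0,-1],
    [0,0,-1.5],
    [-0.3,2.3,0],
    [-0.4,2.3,0],
    [0,0,1],
    [0,0,0.3],
    [0,0,0],
    [0,0,0],
  ],
  twist=[0,0,0,0,0,0,0,0],
)

```text
time: 17.92
position: [0.6163, -0.0846, 0.1569]
tool_rot: [-0.0, 0.997, 0.074, -0.001]
contact_force: [-0.7, 0.7, 0.3]
gripper_width: -0.0002
finger_force: 0.0
```

Emit:
servo_tool(
  claw=[0,0,0,0],
  translation=[
    [0,0,0.1],
    [0,0,0.1],
    [0,0,0],
    [0,0,0],
  ],
  twist=[0,0,0,0],
)

```text
time: 18.25
position: [0.6167, -0.0855, 0.1552]
tool_rot: [-0.0, 0.997, 0.074, 0.0]
contact_force: [0.3, -0.7, 0.3]
gripper_width: 0.0003
finger_force: 0.0
```

Emit:
servo_tool(
  claw=[0,0,0,0],
  translation=[
    [0,0,0.1],
    [0,0,0.05],
    [0,0,0],
    [0,0,0],
  ],
  twist=[0,0,0,0],
)

```text
time: 18.58
position: [0.6167, -0.0859, 0.1535]
tool_rot: [0.0, 0.997, 0.073, -0.0]
contact_force: [0.5, 0.2, 0.7]
gripper_width: 0.0003
finger_force: 0.0
```

```bash
python3 -c "
from h import *
st((13,-46,80))"
```

```text
t 18.58 tip case mm [ 12.3 -45.5  80.5] yaw err -0.0033 tilt [-0. -0.] F [0.47 0.21 0.66] w 0.0003
tool cm [0.07 0.05 0.05]
```

Emit:
servo_tool(
  claw=[0,0,0],
  translation=[
    [0.1,0,0.1],
    [0,0,0],
    [0,0,0],
  ],
  twist=[0,0,0],
)

```text
time: 18.83
position: [0.6177, -0.0857, 0.1525]
tool_rot: [-0.0, 0.997, 0.073, -0.0]
contact_force: [-0.8, 0.2, 0.6]
gripper_width: -0.0001
finger_force: 0.0
```

Emit:
servo_tool(
  claw=[0,0,0],
  translation=[
    [0,0,0.1],
    [0,0,0],
    [0,0,0],
  ],
  twist=[0,0,0],
)

```text
time: 19.08
position: [0.6176, -0.0857, 0.1515]
tool_rot: [0.0, 0.997, 0.073, -0.0]
contact_force: [-0.4, -0.2, -0.2]
gripper_width: -0.0001
finger_force: 0.0
```

Emit:
servo_tool(
  claw=[0,0,0],
  translation=[
    [0,0,0.1],
    [0,0,0],
    [0,0,0],
  ],
  twist=[0,0,0],
)

```text
time: 19.33
position: [0.6178, -0.0857, 0.1507]
tool_rot: [0.0, 0.997, 0.073, 0.0]
contact_force: [-1.4, -0.6, 1.2]
gripper_width: -0.0002
finger_force: 0.6
```

Contact; press 1.5 mm more and drag 17.5 mm.

Emit:
servo_tool(
  claw=[0,0,0,0],
  translation=[
    [0,0,0.1],
    [0,0,0.05],
    [0,0,0],
    [0,0,0],
  ],
  twist=[0,0,0,0],
)

```text
time: 19.67
position: [0.6179, -0.0857, 0.1495]
tool_rot: [0.0, 0.997, 0.073, 0.0]
contact_force: [-1.3, -0.3, 6.0]
gripper_width: -0.0005
finger_force: 3.0
```

Emit:
servo_tool(
  claw=[0,0,0,0,0,0,0,0,0,0,0,0],
  translation=[
    [0.2,0,0],
    [0.2,0,0],
    [0.2,0,0],
    [0.2,0,0],
    [0.2,0,0],
    [0.2,0,0],
    [0.2,0,0],
    [0.2,0,0],
    [0.15,0,0],
    [0,0,0],
    [0,0,0],
    [0,0,0],
  ],
  twist=[0,0,0,0,0,0,0,0,0,0,0,0],
)

```text
time: 20.67
position: [0.635, -0.0832, 0.1495]
tool_rot: [0.0, 0.997, 0.073, 0.0]
contact_force: [-2.6, -0.0, 6.3]
gripper_width: 0.0001
finger_force: 3.1
```

Emit:
servo_tool(
  claw=[0,0,0,0,0,0,0,0],
  translation=[
    [0,0,-1.5],
    [0,0,-2.5],
    [-2.5,-1.5,-3],
    [-3,-1.5,-3],
    [-2.5,-1.5,-3],
    [-0.3,0,0],
    [0,0,0],
    [0,0,0],
  ],
  twist=[0,0,0,0,0,0,0,0],
)

```text
time: 21.33
position: [0.5489, -0.052, 0.2766]
tool_rot: [0.0, 0.997, 0.073, 0.0]
contact_force: [-1.2, -0.5, -1.0]
gripper_width: 0.0004
finger_force: 0.0
```

```bash
python3 -c "
from h import *
st((-56,38,120)); snap('w3',(50,290,180,460),2.8)"
```

```text
t 21.33 tip case mm [-49.6  -1.9 203.6] yaw err -0.0035 tilt [ 0.001 -0.   ] F [-1.22 -0.49 -1.04] w 0.0004
tool cm [-0.66 -3.99  8.36]
[[181.  61.]
 [449.  60.]
 [192. 267.]
 [439. 266.]]
```

View pics/w3c.png

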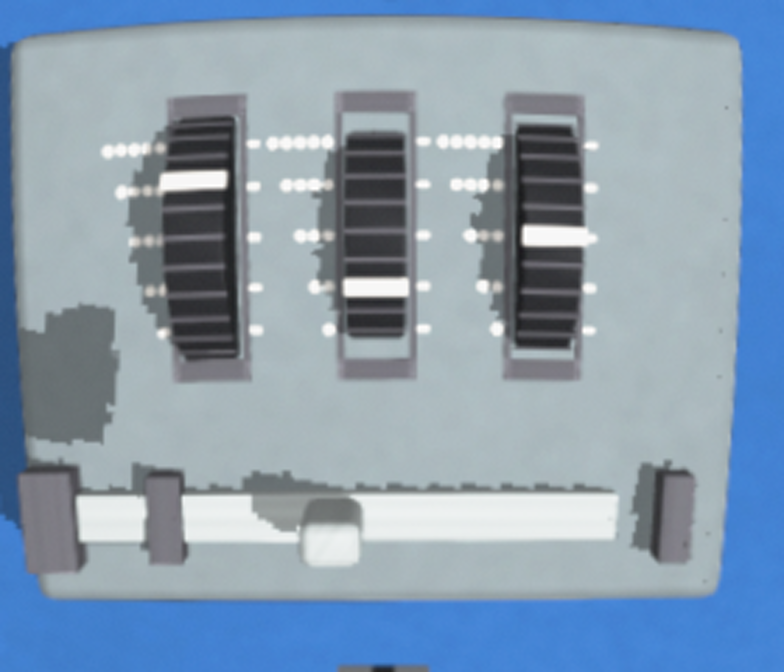

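The lines are level with 4, 2 and 3 pips. w1 is at y 180 against the pip row at 186, w2 is at 288 against 288, and w3 is at 236 against 237. Now the bolt.

Emit:
servo_tool(
  claw=[0,0,0,0,0,0,0,0,0],
  translation=[
    [-0.4,-2.2,1.5],
    [-0.3,-2,2.5],
    [0,0,2.5],
    [0,0,2],
    [0,0,2],
    [0,0,1.5],
    [0,0,0.5],
    [0,0,0],
    [0,0,0],
  ],
  twist=[0,0,0,0,0,0,0,0,0],
)

```text
time: 22.13
position: [0.5361, -0.0113, 0.1512]
tool_rot: [-0.0, 0.997, 0.073, -0.001]
contact_force: [1.0, 0.8, 0.3]
gripper_width: 0.0002
finger_force: 0.0
```

```bash
python3 -c "
from h import *
st((-56,12,78))"
```

```text
t 22.13 tip case mm [-56.3  40.3  78.2] yaw err -0.0036 tilt [-0.001  0.   ] F [1.04 0.77 0.34] w 0.0002
tool cm [0.04 2.83 0.02]
```

Emit:
servo_tool(
  claw=[0,0,0,0,0,0,0],
  translation=[
    [0,0.2,0],
    [0,0.2,0],
    [0,0.2,0],
    [0,0.2,0],
    [0,0.2,0],
    [0,0,0],
    [0,0,0],
  ],
  twist=[0,0,0,0,0,0,0],
)

```text
time: 22.72
position: [0.5375, -0.021, 0.1518]
tool_rot: [0.0, 0.997, 0.073, 0.0]
contact_force: [0.0, 0.8, 0.5]
gripper_width: 0.0001
finger_force: 0.7
```

Emit:
servo_tool(
  claw=[0,0,0,0],
  translation=[
    [0,0.2,0],
    [0,0.2,0],
    [0,0,0],
    [0,0,0],
  ],
  twist=[0,0,0,0],
)

```text
time: 23.05
position: [0.538, -0.0252, 0.1516]
tool_rot: [0.0, 0.997, 0.073, 0.0]
contact_force: [0.1, 1.7, 1.5]
gripper_width: 0.0
finger_force: 0.9
```

Emit:
servo_tool(
  claw=[0,0,0,0,0,0],
  translation=[
    [0,0.2,0],
    [0,0.2,0],
    [0,0.2,0],
    [0,0.2,0],
    [0,0,0],
    [0,0,0],
  ],
  twist=[0,0,0,0,0,0],
)

```text
time: 23.55
position: [0.539, -0.0335, 0.1515]
tool_rot: [0.0, 0.997, 0.073, -0.0]
contact_force: [0.5, 0.6, -0.1]
gripper_width: -0.0
finger_force: 0.4
```

Emit:
servo_tool(
  claw=[0,0,0,0],
  translation=[
    [0,0.15,0],
    [0,0.1,0],
    [0,0,0],
    [0,0,0],
  ],
  twist=[0,0,0,0],
)

```text
time: 23.88
position: [0.5393, -0.0355, 0.1515]
tool_rot: [0.0, 0.997, 0.073, -0.0]
contact_force: [-0.1, 1.9, 0.8]
gripper_width: -0.0001
finger_force: 1.0
```

Emit:
servo_tool(
  claw=[0,0,0,0],
  translation=[
    [0,0.1,0],
    [0,0.1,0],
    [0,0,0],
    [0,0,0],
  ],
  twist=[0,0,0,0],
)

```text
time: 24.22
position: [0.5396, -0.0375, 0.1515]
tool_rot: [0.0, 0.997, 0.073, -0.0]
contact_force: [-0.5, 2.0, -0.6]
gripper_width: -0.0002
finger_force: 1.2
```

Emit:
servo_tool(
  claw=[0,0,0],
  translation=[
    [0,0.1,0],
    [0,0,0],
    [0,0,0],
  ],
  twist=[0,0,0],
)

```text
time: 24.47
position: [0.5397, -0.0384, 0.1515]
tool_rot: [0.0, 0.997, 0.073, -0.0]
contact_force: [-1.0, 2.6, -0.5]
gripper_width: -0.0001
finger_force: 1.2
```

Emit:
servo_tool(
  claw=[0,0,0],
  translation=[
    [0,0.1,0],
    [0,0,0],
    [0,0,0],
  ],
  twist=[0,0,0],
)

```text
time: 24.72
position: [0.5399, -0.0395, 0.1515]
tool_rot: [0.0, 0.997, 0.073, -0.0]
contact_force: [0.0, 2.5, -1.5]
gripper_width: -0.0001
finger_force: 1.2
```

Emit:
servo_tool(
  claw=[0,0,0],
  translation=[
    [0,0.07,0],
    [0,0,0],
    [0,0,0],
  ],
  twist=[0,0,0],
)

```text
time: 24.97
position: [0.54, -0.0401, 0.1515]
tool_rot: [0.0, 0.997, 0.073, -0.0]
contact_force: [-0.9, 2.9, -1.5]
gripper_width: 0.0001
finger_force: 1.3
```

Emit:
servo_tool(
  claw=[0,0,0],
  translation=[
    [0,0.07,0],
    [0,0,0],
    [0,0,0],
  ],
  twist=[0,0,0],
)

```text
time: 25.22
position: [0.54, -0.0402, 0.1515]
tool_rot: [-0.0, 0.997, 0.074, -0.0]
contact_force: [-1.0, 5.2, -1.7]
gripper_width: -0.0
finger_force: 2.5
```

Emit:
servo_tool(
  claw=[0,0,0],
  translation=[
    [0,0.07,0],
    [0,0,0],
    [0,0,0],
  ],
  twist=[0,0,0],
)

```text
time: 25.47
position: [0.54, -0.0404, 0.1515]
tool_rot: [-0.001, 0.997, 0.074, -0.0]
contact_force: [-2.0, 8.5, -0.6]
gripper_width: -0.0002
finger_force: 3.5
```

Hard stop felt. Back off, lift and check.

Emit:
servo_tool(
  claw=[0,0,0,0,0,0,0,0,0],
  translation=[
    [0,-0.3,0],
    [0,-0.5,0],
    [0,0,-2],
    [0,0,-3],
    [0,0,-3],
    [0,0.5,-3],
    [0.5,0.5,-1],
    [0,0,0],
    [0,0,0],
  ],
  twist=[0,0,0,0,0,0,0,0,0],
)

```text
time: 26.22
position: [0.5459, -0.0432, 0.272]
tool_rot: [0.0, 0.997, 0.073, 0.001]
contact_force: [-0.0, -0.0, -0.4]
gripper_width: 0.0001
finger_force: 0.0
```

```bash
python3 -c "
from h import *
st(); snap('w4',(50,290,180,460),2.8)"
```

```text
t 26.22 tip case mm [-51.2   7.2 199. ] yaw err -0.0045 tilt [ 0.002 -0.001] F [-0.02 -0.02 -0.38] w 0.0001
[[190.  57.]
 [461.  58.]
 [200. 267.]
 [451. 266.]]
```

View pics/w4c.png

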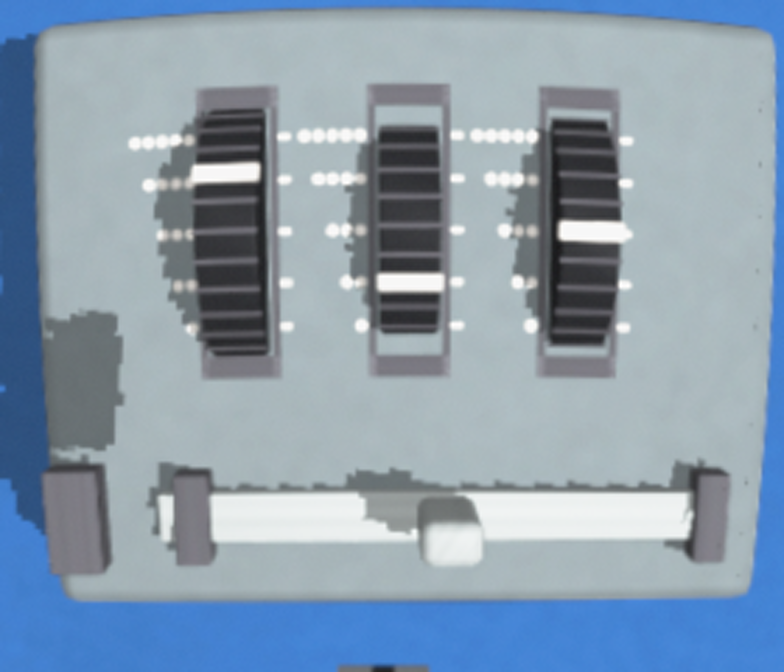

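The tab is at (453,530), about 94 px (≈22 mm) further from the left guide than before. The bar end touches the right guide and the wheels still show 4-2-3.

```bash
python3 -c "
from rig import manip
print(manip.sign_off())"
```

```text
the job is handed in; nothing more can be done
None
```

The case is unlocked and the job is handed in at about 26 s. The wheels read 4-2-3, the bolt is pushed to its hard stop (about 22 mm), contact readings stayed under 9 N, and the hand is clear.

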